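# Set the sprung neck tweezers to the gauge

## Robot

A 6-joint arm with a two-finger parallel gripper is mounted at the origin on the work surface. World frame = base frame: x ahead of the robot, y to its left, z up, the work surface at z = 0. Lengths are in m, angles in degrees, forces in N, time in s.
With the tool pointing down it reaches from about 0.375 to 0.9 m from the base axis. Payload 3.1 kg.
Tool frame: the origin (TCP) lies midway between the tips of the shut fingers; the grasp point (between the pads) lies 19 mm behind it; z points along the fingers, y is the direction in which the jaws open and shut (so a half turn about z gives the same grasp; the last joint's range is limited). The gripper opens to 87 mm and grips with 3 to 60 N. Pads are 19 mm wide; open, the fingers measure 117 mm over their backs; the gripper's body (75 mm by 190 mm) begins 51 mm behind the grasp point.
Start: joints at [-86.488, 30.224, 82.088, -0, 67.689, -10.227], TCP at [0.148, -0.607, 0.223] pointing down, gripper open.
Joint ranges: [-176.69, 176.69], [-43.24, 126.21], [12.49, 139.97], [-82, 262], [0, 151.66], [-163.58, 163.58]. Speed limits (degrees/s): [159.86, 159.86, 180, 180, 180, 180].

## Interface

Orientations are given as a 3x3 rotation matrix whose columns are the frame's x, y, z axes.
In Python, from rig import status, vision, bot, models gives the robot as it stands.
- The arm moves only by the tool send_rows, never from a script. Its argument "moves" is a list of rows, each a list of 7 numbers: the shift along the tool's x, y, z in units of 25 mm (1.0 is 25 mm), then the turn, a rotation vector about the tool's x, y, z in units of 10 degrees (1.0 is 10 degrees), then the closure, from -1 (fully open) to 1 (shut), so that 0 is half open. In form: [[dx, dy, dz, rx, ry, rz, hand], ...]. A call has 1 to 12 rows; each row shifts and turns the commanded pose from where the row before left it, along the tool's axes as they then stand; what a row does not reach is not made up. A row lasts 1/8 s, in which the tool goes at most 62.5 mm and 10.7 degrees, less where a joint would pass 70% of its speed; a pose out of reach is approached as far as the arm can. A call is refused whole if a number of a shift passes 1 or a number of a turn 1, either way. A call with a gripper value outside its range is refused whole. The fingers move at their own pace and stop on an object; the grip force is fixed at half the most. Time passes only in rows, so rows that do not move let the fingers close. It gives the time, the measured TCP pose, the force and the opening at its end, in the units of the state.
- status.read_state(): the state, without advancing time (a new reading comes with each control period).
- vision.capture(name): name is "scene" or "top" or "wrist"; returns a dict with "img" (400x640x3 uint8, red, green, blue), "depth" (400x640 float32, m along the optical axis (not along the pixel's ray), 0 where there is no reading), "fx", "fy", "cx", "cy" (pixels), "distortion" ([k1, k2, p1, p2, k3] as OpenCV has them; the pictures are not rectified), "pose" (4x4, takes a point from camera to world coordinates); the wrist camera has in their place "hand_eye" (4x4, takes a point from camera to tool coordinates, whose origin is the TCP and whose axes are the flange's). Camera axes: x right, y up, looking along -z (the intrinsics and any distortion apply to the point x, -y, -z); pixel columns grow to the right and rows downward; lengths in m; the calibration is good to about 2 mm. A picture is of the moment at which its call begins: read the wrist's pose just before it.
- bot.hand_in(): hands the job in, once; it reports no verdict.
Trained networks look in the newest picture that a camera, given by its name, has taken for a name from the list of things; names that differ only in an ending like _2 or _b are one class to them, and where a whole thing is asked for, a point or a joint stands for the part that bears it (a point fixed in the world has none). Each returns a list of dicts, best first, with "confidence" (0 to 1); they miss things now and then, are a little off and sometimes report something else, mostly with a low value. They report only what shows in the picture. A call takes as long as a camera call. They do not tell look-alikes from the thing itself.
- models.masks_of(camera, name): "mask" (400x640 bool, what is visible of it) and "extent" ([left, top, right, bottom] in pixels, round what is visible of it).
- models.landmark_of(camera, name): "point" ([column, row] in pixels: a listed point, or the origin of a listed thing).
The state is a dict: "time_s": time; "joint_positions": joint angles; "qvel": joint speeds; "tau": joint torques, N m; "position": TCP position; "tcp_rot": TCP orientation; "force": force on the tool from outside, world axes, zero at the start; "moment": the same for the moment, N m; "opening": opening from 0.0 (shut) to 1.0 (fully open).
Only numpy, scipy, OpenCV 4.12 (cv2) and the standard library are available. Lean on these libraries where they do the work, as an engineer would, in place of code of your own. Each camera call takes 0.05 s, during which the arm holds its last target.

## Task

At the bottle-packing counter, pick the large sprung tweezers up off their rest and squeeze them until the gap between the tips is the one marked by the two pins of the neck gauge, one tip right above each pin, just over the pin tops (less than 20 mm) and not touching the gauge, so that a colleague can tighten the lock screw. Finish while still holding them squeezed at that gap, quite still; do not shift the gauge's pins or disturb the other things on the counter.

Things in the scene. Friction and masses are not known exactly. Their poses are not given: they have to be found in the camera images.
- tweezers: Sprung steel tweezers, 190 mm long, 85 g, balanced at the pads, lying level on the wooden rest, arms side by side. Origin: midway between the two ribbed grip pads, half-way up, 37 mm above the counter at first. x to the tips, y to the left arm, z up. Pads 26 mm long, 16 mm high, 46 mm over their outer faces when open. Tips 84 mm ahead of the origin, round hinge 85 mm behind it.
- tip_l (a point): Lower end of the left tweezer tip. The arms are bands 14 mm high and 3 mm thick; their 4 mm square tips are bent down and end 19 mm below the tweezers' origin. Unsqueezed the tips are 60 mm apart. Axes turn with the arm.
- tip_r (a point): Lower end of the right tweezer tip (4 mm by 4 mm). Axes turn with the arm.
- jaw_l (a joint): How far the left arm is squeezed in, rad: 0 open (tip gap 60 mm), 0.124 at a gap of 18 mm, 0.16 at its stop; the right arm moves alike. A spring opens them: squeezing at the pads takes 3.5 N at first, 12 N at a gap of 18 mm. The width over the pads shrinks half as much as the tip gap (37 mm wide at a gap of 42, 25 at 18). A brass cross screw 52 mm long sits 45 mm behind the pads.
- rest: Fixed wooden rest, 130 by 75 mm, under the tweezers. Origin: centre of its underside; x along the tweezers. A base plate 6 mm thick with two cross bars (12 mm thick, centred 52 mm before and behind the origin), tops 30 mm above the counter; between the bars 92 mm are free for fingers beside and below the pads.
- gauge: Grey neck gauge, fixed: a block 70 mm (x) by 100 mm (y), 30 mm high, with two steel pins standing on it, side by side along its y. Origin: centre of its underside.
- pin_a (a point): Centre of the top of the gauge's fixed pin: 5 mm thick, top 48 mm above the counter, 12 mm tall, on a foot 22 by 11 mm and 6 mm high, 20 mm to +y of the block's middle. z up; x and y as the gauge.
- pin_b (a point): Centre of the top of the gauge's sliding pin, alike in shape and height, to the -y side of pin_a. It was set beforehand, 18 to 42 mm from pin_a, and must stay so; a push of more than 3 N shifts it.
- bottle_1: Bystander, not to be disturbed: upright amber spirits bottle, 72 mm wide, 270 mm tall. Origin: centre of its underside.
- bottle_2: Bystander, not to be disturbed: upright amber spirits bottle, 68 mm wide, 250 mm tall. Origin: centre of its underside.
- stopper: Bystander, not to be disturbed: small cork bottle stopper standing on its wider end, 28 mm wide, 34 mm tall. Origin: centre of its underside.
- tape: Bystander, not to be disturbed: roll of brown tape lying flat, 90 mm across, 25 mm high. Origin: centre of its underside.
- pen: Bystander, not to be disturbed: black marker pen lying on the counter, 130 mm long, 12 mm thick. Origin: its middle.
- jigger: Bystander, not to be disturbed: small steel measuring cup, 44 mm wide, 50 mm tall. Origin: centre of its underside.
- jar: Bystander, not to be disturbed: closed glass jar, 70 mm wide, 80 mm tall. Origin: centre of its underside.
Not all that is in view belongs to the job. Leave any green look-alike of the tweezers alone.

How it is judged (in metres and radians):
On the way:
1. the tweezers are lifted off the rest in the gripper (height (world z) of tweezers above 0.055 m and contact force between the fingers and tweezers above 1 N and contact force between tweezers and rest below 0.1 N), for 0.2 s.
At the end, for the whole second after the job is handed in: One tweezer tip over each gauge pin (either way round), each within 4 mm horizontally of its pin's centre and 0 to 20 mm above its top; the tweezers held by the fingers with more than 1 N, not touching the gauge, slower than 10 mm/s, the arms moving at less than 0.05 rad/s (((horizontal distance between tip_l and pin_a below 0.004 m and z of tip_l in the frame of pin_a between 0 and 0.02 m and horizontal distance between tip_r and pin_b below 0.004 m and z of tip_r in the frame of pin_b between 0 and 0.02 m) or (horizontal distance between tip_l and pin_b below 0.004 m and z of tip_l in the frame of pin_b between 0 and 0.02 m and horizontal distance between tip_r and pin_a below 0.004 m and z of tip_r in the frame of pin_a between 0 and 0.02 m)) and contact force between the fingers and tweezers above 1 N and contact force between tweezers and gauge below 0.3 N and linear speed of tweezers below 0.01 m/s and velocity of joint jaw_l between -0.05 and 0.05 rad/s); the arm keeps its last pose, push and grip.
It fails at once if a gauge pin is shifted by more than 3 mm (distance of any of pin_a, pin_b from where it was at the start of the episode above 0.003 m).
It fails at once if a bystander is moved by more than 30 mm or tipped over (distance of any of bottle_1, bottle_2, stopper, tape, pen, jigger, jar from where it was at the start of the episode above 0.03 m or angle between any of bottle_1, bottle_2, stopper, tape, jigger, jar's own z axis and vertical above 0.5 rad).
It also fails if it takes over 42 s, if anything falls off the work surface, if the arm or the gripper's body presses on something with over 40 N, if the wrist force passes 120 N, or if a joint passes its speed limit or range.

## Working session

There is one attempt and no reset: what is moved stays moved. The work goes in short steps, Python scripts to look and compute and a tool call to move; the robot and the scene stay as the last step left them, time stands still between calls to the robot, and variables do not carry over. Pictures are saved under pics/ and viewed, and the job is handed in when it is done.

Besides the shell and the picture viewer there is one more tool, called after "Emit:" as name([rows], argument=value, ...), one row to a line, values as JSON. send_rows: Moves the arm, as the interface text tells. Its arguments: {"type":"object","properties":{"moves":{"type":"array"}},"required":["moves"]}

```bash
ls; mkdir -p pics
cat > h.py <<'E'
import numpy as np, cv2
from rig import status, vision, bot, models
def snap(cam,fn=None):
    s=status.read_state(); d=vision.capture(cam); d['state']=s
    if 'pose' not in d:
        T=np.eye(4);T[:3,:3]=np.array(s['tcp_rot']);T[:3,3]=s['position']
        d['pose']=T@np.array(d['hand_eye'])
    if fn: cv2.imwrite('pics/'+fn,d['img'][:,:,::-1])
    return d
def K(d): return np.array([[d['fx'],0,d['cx']],[0,d['fy'],d['cy']],[0,0,1.]])
def ray(d,px):
    p=np.array(px,float).reshape(-1,1,2)
    n=cv2.undistortPoints(p,K(d),np.array(d['distortion'],float)).reshape(-1,2)
    P=np.array(d['pose']);v=np.c_[n[:,0],-n[:,1],-np.ones(len(n))]
    return P[:3,3],v@P[:3,:3].T
def onz(d,px,z):
    o,v=ray(d,px); return o+v*((z-o[2])/v[:,2])[:,None]
def ondepth(d,px):
    o,v=ray(d,px); p=np.array(px).reshape(-1,2).round().astype(int)
    return o+v*d['depth'][p[:,1],p[:,0]][:,None]
def proj(d,X):
    P=np.linalg.inv(np.array(d['pose'])); c=np.atleast_2d(X)@P[:3,:3].T+P[:3,3]
    c=c*[1,-1,-1]
    return cv2.projectPoints(c.reshape(-1,1,3),np.zeros(3),np.zeros(3),K(d),np.array(d['distortion'],float))[0].reshape(-1,2)
E
python3 - <<'E'
from h import *
np.set_printoptions(precision=4,suppress=True)
for c in ['scene','top','wrist']:
    d=snap(c,c+'0.png')
    print(c,d['fx'],d['distortion'],d['pose'])
    for n in ['tweezers','tip_l','tip_r','gauge','pin_a','pin_b','rest']:
        for r in models.landmark_of(c,n)[:3]:
            print(n,r['confidence'],r['point'],onz(d,r['point'],{'tweezers':.037,'tip_l':.018,'tip_r':.018,'pin_a':.048,'pin_b':.048}.get(n,0)))
print(status.read_state())
E
```

```text
pics
scene 433.26567950540107 [0.039 0.    0.    0.    0.   ] [[ 0.558  -0.4625  0.6891  1.3434]
 [ 0.8297  0.2932 -0.4751 -0.5374]
 [ 0.0177  0.8368  0.5473  0.6898]
 [ 0.      0.      0.      1.    ]]
tweezers 0.7 [349.7, 160.9] [[0.3891 0.2342 0.037 ]]
tweezers 0.67 [384.9, 192.1] [[0.5912 0.2056 0.037 ]]
tip_l 0.47 [273.5, 245.9] [[ 0.6101 -0.1643  0.018 ]]
tip_l 0.47 [357.2, 150.8] [[0.3168 0.3227 0.018 ]]
tip_l 0.46 [250.1, 258.2] [[ 0.6201 -0.2317  0.018 ]]
tip_r 0.47 [273.5, 245.9] [[ 0.6101 -0.1643  0.018 ]]
tip_r 0.47 [357.2, 150.8] [[0.3168 0.3227 0.018 ]]
tip_r 0.46 [250.1, 258.2] [[ 0.6201 -0.2317  0.018 ]]
gauge 0.79 [384.9, 192.2] [[0.549  0.2473 0.    ]]
pin_a 0.68 [388.5, 177.6] [[0.5487 0.2551 0.048 ]]
pin_a 0.5 [381.9, 182.6] [[0.5601 0.2198 0.048 ]]
pin_b 0.68 [388.5, 177.6] [[0.5487 0.2551 0.048 ]]
pin_b 0.5 [381.9, 182.6] [[0.5601 0.2198 0.048 ]]
rest 0.75 [240.1, 242.8] [[ 0.5347 -0.2185  0.    ]]
top 404.27471407014826 [-0.0931  0.      0.      0.      0.    ] [[-0.0152  0.9834 -0.1809  0.3882]
 [-0.9994 -0.0209 -0.0292 -0.0012]
 [-0.0325  0.1803  0.9831  1.01
[... 821 characters left out ...]
     0.      0.    ] [[ 0.2374  0.9429  0.2337  0.2114]
 [-0.9714  0.2305  0.0568 -0.5911]
 [-0.0003 -0.2405  0.9707  0.3856]
 [ 0.      0.      0.      1.    ]]
{'time_s': 1.2, 'joint_positions': array([-86.4864,  30.2235,  82.0883,   0.0001,  67.6903, -10.2284]), 'qvel': array([ 0.0985, -0.0767, -0.0413,  0.036 ,  0.0055,  0.0199]), 'tau': array([ -0.0002, -44.002 , -17.6983,   0.0634,   0.0503,  -0.    ]), 'position': array([ 0.1485, -0.6071,  0.2225]), 'tcp_rot': array([[ 0.9714,  0.2375, -0.    ],
       [ 0.2375, -0.9714,  0.    ],
       [ 0.    , -0.    , -1.    ]]), 'force': array([-0.0945,  0.2538, -0.4035]), 'moment': array([0.0363, 0.0109, 0.0173]), 'opening': 0.9959093925723235}
```

View images.

View pics/top0.png

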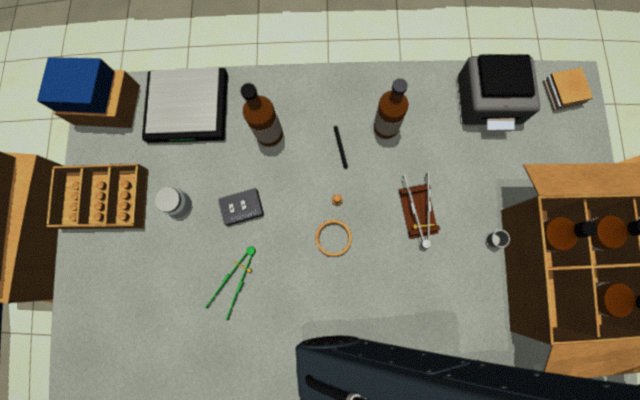

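View pics/scene0.png

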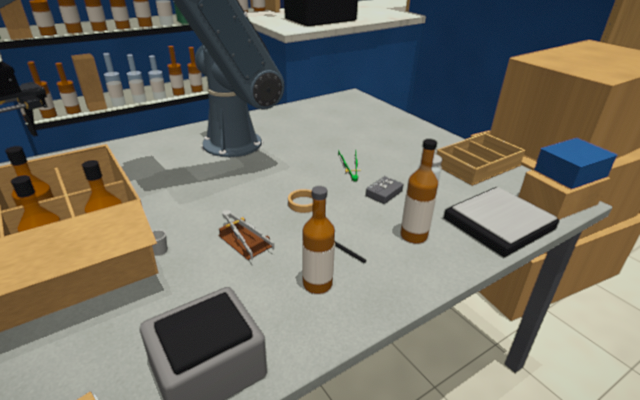

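Run:
```python
from h import *
np.set_printoptions(precision=3,suppress=True)
d=snap('top')
big=[(510,185),(525,168),(635,165),(540,200),(552,343),(550,370),(545,260),(640,345),(510,360),(500,240),(489,240),(300,345)]
print(np.c_[big,ondepth(d,big)])
# highest points in y<-0.3
u,v=np.meshgrid(np.arange(480,640,2),np.arange(100,400,2));p=np.c_[u.ravel(),v.ravel()]
q=ondepth(d,p); ok=d['depth'][p[:,1],p[:,0]]>0
q=q[ok]
for x0 in np.arange(0,0.9,.1):
  m=(q[:,0]>x0)&(q[:,0]<x0+.1)
  print(x0,[ (round(y0,2),round(q[m&(q[:,1]>y0)&(q[:,1]<y0+.1)][:,2].max(initial=-1),3)) for y0 in np.arange(-.8,-.2,.1)])
im=cv2.resize(d['img'][130:270,180:460],None,fx=2.8,fy=2.8,interpolation=cv2.INTER_CUBIC);cv2.imwrite('pics/topz.png',im[:,:,::-1])
g=[(254,188),(263,214),(226,224),(220,196)]
print(onz(d,g,.03))
print(onz(d,[(426,243)],.037))
```

```text
Traceback (most recent call last):
  File "h.py", line 20, in ondepth
    return o+v*d['depth'][p[:,1],p[:,0]][:,None]
               ~~~~~~~~~~^^^^^^^^^^^^^^^
IndexError: index 640 is out of bounds for axis 1 with size 640
```

View pics/wrist0.png

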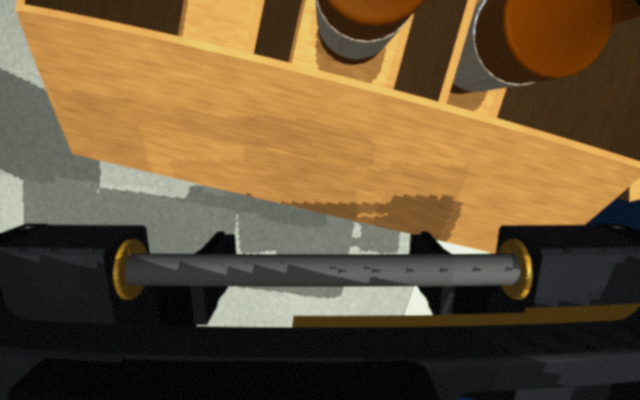

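Run:
```python
from h import *
np.set_printoptions(precision=3,suppress=True)
d=snap('top')
big=[(510,185),(525,168),(635,165),(540,200),(552,343),(550,370),(545,260),(639,345),(510,360),(500,240),(489,240),(300,345)]
print(np.c_[big,ondepth(d,big)])
u,v=np.meshgrid(np.arange(480,640,2),np.arange(100,400,2));p=np.c_[u.ravel(),v.ravel()]
q=ondepth(d,p); ok=d['depth'][p[:,1],p[:,0]]>0
q=q[ok]
for x0 in np.arange(0,0.9,.1):
  m=(q[:,0]>x0)&(q[:,0]<x0+.1)
  print(round(x0,1),[ (round(y0,2),round(float(q[m&(q[:,1]>y0)&(q[:,1]<y0+.1)][:,2].max(initial=-1)),3)) for y0 in np.arange(-.8,-.2,.1)])
im=cv2.resize(d['img'][130:270,180:460],None,fx=2.8,fy=2.8,interpolation=cv2.INTER_CUBIC);cv2.imwrite('pics/topz.png',im[:,:,::-1])
g=[(254,188),(263,214),(226,224),(220,196)]
print(onz(d,g,.03))
print(onz(d,[(426,243)],.037))
```

```text
[[510.    185.      0.594  -0.451  -0.   ]
 [525.    168.      0.601  -0.423   0.151]
 [635.    165.      0.605  -0.692   0.148]
 [540.    200.      0.521  -0.425   0.198]
 [552.    343.      0.233  -0.423   0.199]
 [550.    370.      0.173  -0.433   0.165]
 [545.    260.      0.397  -0.423   0.198]
 [639.    345.      0.216  -0.617   0.192]
 [510.    360.      0.161  -0.415   0.003]
 [500.    240.      0.452  -0.408   0.011]
 [489.    240.      0.452  -0.374   0.025]
 [300.    345.      0.261   0.066   0.296]]
0.0 [(np.float64(-0.8), 0.004), (np.float64(-0.7), 0.002), (np.float64(-0.6), -1.0), (np.float64(-0.5), -1.0), (np.float64(-0.4), -1.0), (np.float64(-0.3), -1.0), (np.float64(-0.2), -1.0)]
0.1 [(np.float64(-0.8), 0.004), (np.float64(-0.7), 0.181), (np.float64(-0.6), 0.3), (np.float64(-0.5), 0.183), (np.float64(-0.4), 0.005), (np.float64(-0.3), -1.0), (np.float64(-0.2), -1.0)]
0.2 [(np.float64(-0.8), -1.0), (np.float64(-0.7), 0.201), (np.float64(-0.6), 0.235), (np.float64(-0.5), 0.205), (np.float64(-0.4), 0.004), (np.float64(-0.3), 0.696), (np.float64(-0.2), 0.677)]
0.3 [(np.fl
[... 545 characters left out ...]
t64(-0.2), -1.0)]
0.6 [(np.float64(-0.8), 0.149), (np.float64(-0.7), 0.156), (np.float64(-0.6), 0.154), (np.float64(-0.5), 0.154), (np.float64(-0.4), 0.004), (np.float64(-0.3), -1.0), (np.float64(-0.2), -1.0)]
0.7 [(np.float64(-0.8), 0.003), (np.float64(-0.7), 0.039), (np.float64(-0.6), 0.042), (np.float64(-0.5), 0.113), (np.float64(-0.4), 0.112), (np.float64(-0.3), -1.0), (np.float64(-0.2), -1.0)]
0.8 [(np.float64(-0.8), 0.005), (np.float64(-0.7), 0.05), (np.float64(-0.6), 0.045), (np.float64(-0.5), -1.0), (np.float64(-0.4), -1.0), (np.float64(-0.3), -1.0), (np.float64(-0.2), -1.0)]
[[0.594 0.204 0.03 ]
 [0.527 0.181 0.03 ]
 [0.504 0.273 0.03 ]
 [0.575 0.291 0.03 ]]
[[ 0.448 -0.216  0.037]]
```

View pics/topz.png

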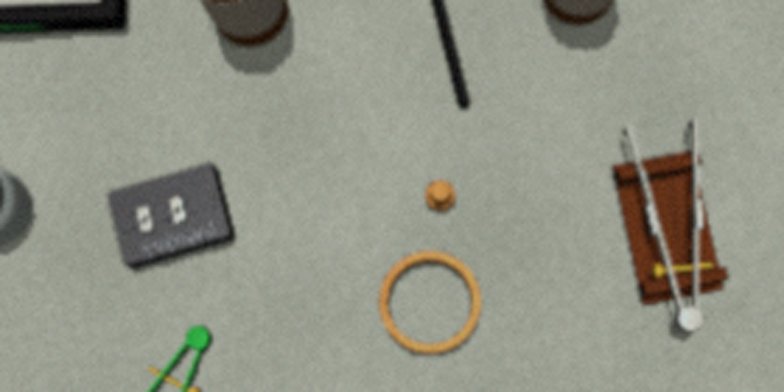

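Emit:
send_rows([
  [0,0,-1,0,0,0,-1],
  [0,0,-1,0,0,0,-1],
  [0,0,-1,0,0,0,-1],
  [0.5,-0.3,-1,0,0,0,-1],
  [1,-0.65,-1,0,0,0,-1],
  [1,-0.65,-1,0,0,0,-1],
  [1,-0.65,0,0,0,0,-1],
  [1,-0.65,0,0,0,0,-1],
  [1,-0.65,0,0,0,0,-1],
  [1,-0.65,0,0,0,0,-1],
  [1,-0.65,0,0,0,0,-1],
  [1,-0.65,0,0,0,0,-1],
])

```text
time_s: 2.8
position: [0.3228, -0.4222, 0.3726]
tcp_rot: [[0.971, 0.237, 0.0], [0.237, -0.971, -0.0], [0.0, 0.0, -1.0]]
force: [0.0, -0.4, 0.7]
opening: 1.002
```

Emit:
send_rows([
  [1,-0.65,0,0,0,0,-1],
  [1,-0.65,0,0,0,0,-1],
  [1,-0.65,0.5,0,0,0,-1],
  [1,-0.65,1,0,0,0,-1],
  [1,-0.65,1,0,0,0,-1],
  [1,-0.65,1,0,0,0,-1],
  [1,-0.65,1,0,0,0,-1],
  [1,-0.65,1,0,0,0,-1],
  [1,-0.6,0,0,0,0,-1],
  [1,-0.5,0,0,0,0,-1],
  [0,0,0,0,0,0.65,-1],
  [0,0,0,0,0,0,-1],
])

```text
time_s: 4.3
position: [0.5279, -0.2104, 0.235]
tcp_rot: [[0.992, 0.128, -0.0], [0.128, -0.992, -0.0], [-0.0, 0.0, -1.0]]
force: [0.3, -0.3, -0.2]
opening: 1.001
```

Run:
```python
from h import *
np.set_printoptions(precision=4,suppress=True)
d=snap('wrist','w1.png'); s=d['state'];print(s['time_s'],s['position'],s['tcp_rot'],s['qvel'],s['joint_positions'],s['force'])
for n,z in [('tweezers',.037),('tip_l',.018),('tip_r',.018)]:
    for r in models.landmark_of('wrist',n)[:3]: print(n,r['confidence'],r['point'],onz(d,r['point'],z))
np.savez('w1.npz',depth=d['depth'],pose=d['pose'])
```

```text
4.3 [ 0.5279 -0.2104  0.235 ] [[ 0.9918  0.1281 -0.0001]
 [ 0.1281 -0.9918 -0.    ]
 [-0.0001  0.     -1.    ]] [-0.7758 -0.2383  0.2633 -0.0634 -0.0021 -1.7449] [-32.9898  25.0011  89.5678  -0.005   65.4354  49.6538] [ 0.335  -0.2757 -0.2339]
tip_l 0.95 [296.4, 91.3] [[ 0.6166 -0.1707  0.018 ]]
tip_l 0.9 [352.7, 90.3] [[ 0.6252 -0.2295  0.018 ]]
tip_r 0.95 [296.4, 91.3] [[ 0.6166 -0.1707  0.018 ]]
tip_r 0.9 [352.7, 90.3] [[ 0.6252 -0.2295  0.018 ]]
```

View pics/w1.png

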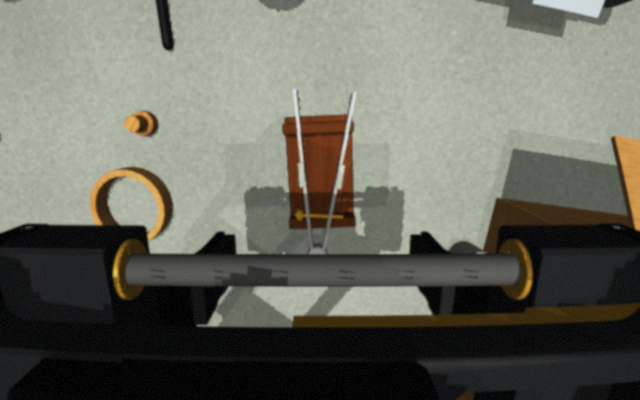

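Run:
```python
from h import *
np.set_printoptions(precision=4,suppress=True)
d=snap('wrist'); 
print(onz(d,[(317.5,246)],.044), onz(d,[(302,175),(341,176)],.045),onz(d,[(296,91),(355,92)],.04))
im=cv2.resize(d['img'][70:260,230:410],None,fx=3.1,fy=3.1,interpolation=cv2.INTER_CUBIC)
o,yaw=np.array([.5378,-.2122]),np.radians(8.3)
ax=np.array([np.cos(yaw),np.sin(yaw)]);ay=np.array([-ax[1],ax[0]])
def P(x,y,z): return [*(o+x*ax+y*ay),z]
pts=[P(.084,.03,.018),P(.084,-.03,.018),P(.013,.023,.045),P(-.013,.023,.045),P(.013,-.023,.045),P(-.013,-.023,.045),P(-.085,0,.044)]
for p in proj(d,pts): cv2.circle(im,tuple(int((a-b)*3.1+1.5) for a,b in zip(p,(230,70))),3,(0,255,0),1)
cv2.imwrite('pics/w1z.png',im[:,:,::-1])
```

```text
[[ 0.4568 -0.2141  0.044 ]] [[ 0.5326 -0.1885  0.045 ]
 [ 0.5366 -0.2287  0.045 ]] [[ 0.6151 -0.1728  0.04  ]
 [ 0.6216 -0.2312  0.04  ]]
```

View pics/w1z.png

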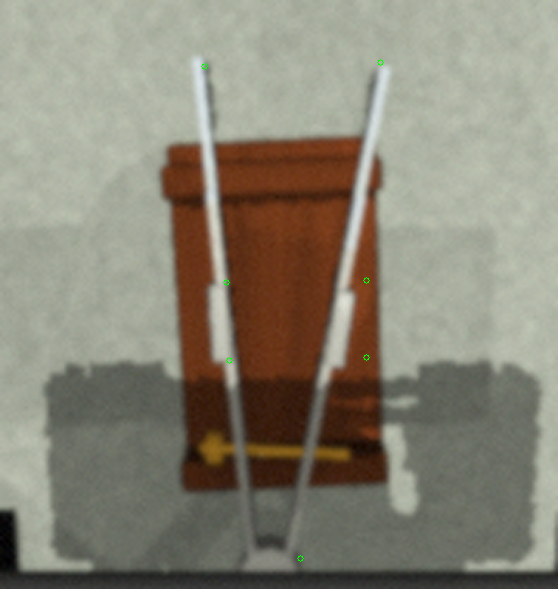

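Emit:
send_rows([
  [0.23,-0.1,0,0,0,0.22,-1],
  [0,0,1,0,0,0,-1],
  [0,0,1,0,0,0,-1],
  [0,0,1,0,0,0,-1],
  [0,0,1,0,0,0,-1],
  [0,0,0,0,0,0,-1],
])

```text
time_s: 5.3
position: [0.5316, -0.207, 0.1334]
tcp_rot: [[0.996, 0.088, -0.004], [0.088, -0.996, 0.003], [-0.004, -0.003, -1.0]]
force: [-0.5, 1.0, 0.6]
opening: 0.998
```

Run:
```python
from h import *
np.set_printoptions(precision=4,suppress=True)
d=snap('wrist','w2.png'); s=d['state'];print(s['time_s'],s['position'],s['tcp_rot'],s['force'])
im=d['img'].copy()
# TCP/grasp axis points
R=np.array(s['tcp_rot']);p0=np.array(s['position'])
for y in (-.0435,0,.0435):
  q=p0+R@[0,y,0];q[2]=.045
  for p in proj(d,[q]): cv2.circle(im,tuple(int(round(a)) for a in p),3,(0,255,0),1)
cv2.imwrite('pics/w2.png',im[:,:,::-1])
```

```text
5.3 [ 0.5316 -0.207   0.1334] [[ 0.9961  0.0876 -0.0039]
 [ 0.0876 -0.9961  0.0025]
 [-0.0037 -0.0028 -1.    ]] [-0.5372  0.9661  0.6145]
```

View pics/w2.png

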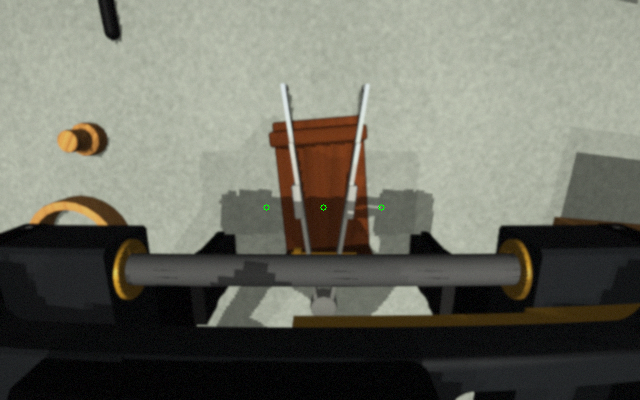

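Emit:
send_rows([
  [0.16,0,1,0,0,0,-1],
  [0,0,1,0,0,0,-1],
  [0,0,1,0,0,0,-1],
  [0,0,1,0,0,0,-1],
  [0,0,0.6,0,0,0,-1],
  [0,0,0,0,0,0,-1],
  [0,0,0,0,0,0,-1],
])

```text
time_s: 6.22
position: [0.5379, -0.2076, 0.0211]
tcp_rot: [[0.996, 0.088, 0.002], [0.088, -0.996, -0.001], [0.002, 0.001, -1.0]]
force: [0.0, 0.7, 0.3]
opening: 1.002
```

Run:
```python
from h import *
np.set_printoptions(precision=4,suppress=True)
d=snap('wrist','w3.png'); s=d['state'];print(s['time_s'],s['position'],s['tcp_rot'],s['force'])
im=d['img'].copy()
R=np.array(s['tcp_rot']);p0=np.array(s['position'])
for y in (-.0435,0,.0435):
  q=p0+R@[0,y,0];q[2]=.045
  for p in proj(d,[q]): cv2.circle(im,tuple(int(round(a)) for a in p),3,(0,255,0),1)
cv2.imwrite('pics/w3.png',im[:,:,::-1])
```

```text
6.225 [ 0.5379 -0.2076  0.0211] [[ 0.9961  0.0878  0.0018]
 [ 0.0878 -0.9961 -0.0011]
 [ 0.0017  0.0012 -1.    ]] [0.0371 0.6842 0.3039]
```

View pics/w3.png

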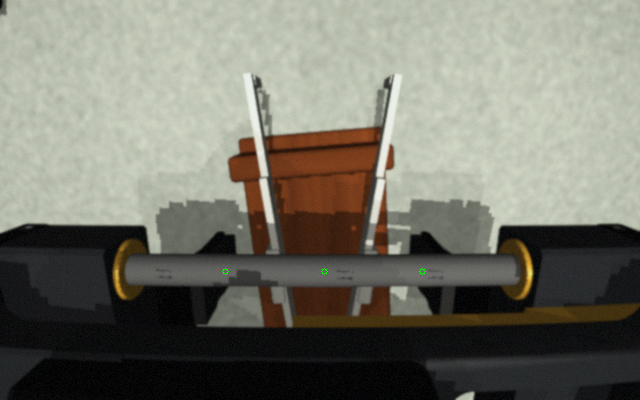

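Run:
```python
from h import *
np.set_printoptions(precision=4,suppress=True)
d=snap('wrist'); s=d['state']
R=np.array(s['tcp_rot']);p0=np.array(s['position'])
print((onz(d,[(250,75),(396,75),(267,240),(371,240)],.044)-p0)@R, R@[0,0,1])
im=cv2.resize(d['img'][60:260,220:420],None,fx=3,fy=3,interpolation=cv2.INTER_CUBIC);cv2.imwrite('pics/w3z.png',im[:,:,::-1])
```

```text
[[ 0.0815 -0.0286 -0.0227]
 [ 0.0815  0.0281 -0.0226]
 [ 0.014  -0.0244 -0.0228]
 [ 0.014   0.0204 -0.0228]] [ 0.0019 -0.0012 -1.    ]
```

View pics/w3z.png

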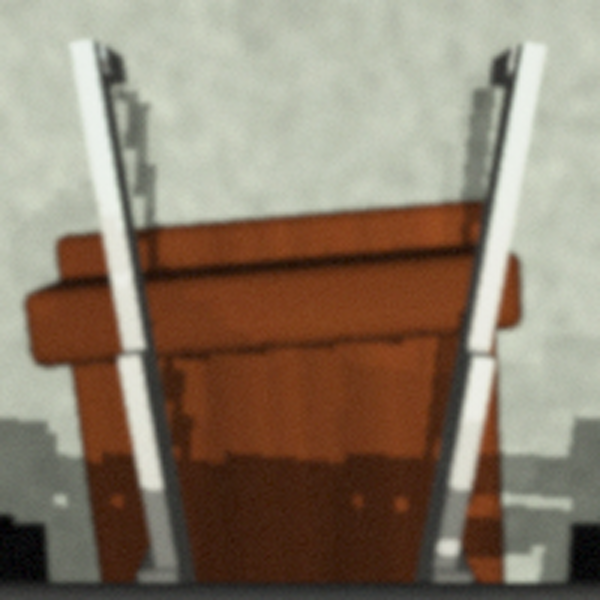

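Emit:
send_rows([
  [-0.1,0,0.1,0,0,0,-1],
  [0,0,0,0,0,0,0],
  [0,0,0,0,0,0,0.1],
  [0,0,0,0,0,0,0.24],
  [0,0,0,0,0,0,0.24],
  [0,0,0,0,0,0,0.24],
  [0,0,0,0,0,0,0.24],
])

```text
time_s: 7.2
position: [0.5346, -0.2073, 0.0175]
tcp_rot: [[0.996, 0.088, 0.0], [0.088, -0.996, 0.0], [0.0, -0.0, -1.0]]
force: [-0.2, -0.7, 0.3]
opening: 0.425
```

```bash
cat > tip.py <<'E'
from h import *
import sys
np.set_printoptions(precision=4,suppress=True)
d=snap('wrist',sys.argv[1]); s=d['state'];print(s['time_s'],s['position'],s['force'],s['opening'],s['opening']*87)
im=cv2.resize(d['img'][40:260,210:430],None,fx=2.7,fy=2.7,interpolation=cv2.INTER_CUBIC);cv2.imwrite('pics/z'+sys.argv[1],im[:,:,::-1])
E
python3 tip.py w4.png
```

```text
7.2 [ 0.5346 -0.2073  0.0175] [-0.2216 -0.6718  0.3005] 0.4250113998565366 36.97599178751868
```

View pics/w4.png

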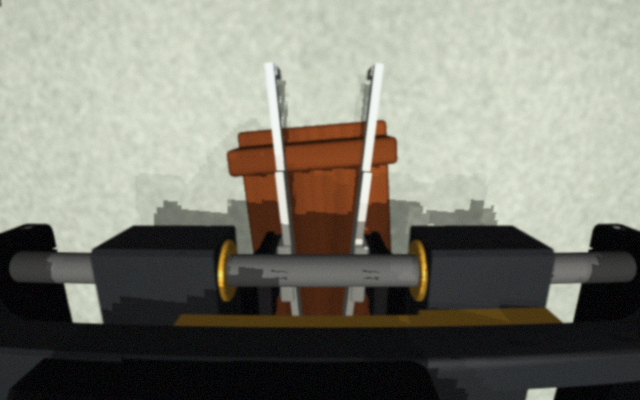

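Emit:
send_rows([
  [0,0,-0.5,0,0,0,0.24],
  [0,0,-1,0,0,0,0.24],
  [0,0,-1,0,0,0,0.24],
  [0,0,-1,0,0,0,0.24],
  [0,0,-1,0,0,0,0.24],
  [0,0,-0.5,0,0,0,0.24],
  [0,0,0,0,0,0,0.24],
])

```text
time_s: 8.12
position: [0.535, -0.2076, 0.1436]
tcp_rot: [[0.996, 0.088, 0.002], [0.088, -0.996, -0.001], [0.002, 0.001, -1.0]]
force: [0.1, -0.1, -0.4]
opening: 0.382
```

```bash
python3 tip.py w5.png
```

```text
8.125 [ 0.535  -0.2076  0.1436] [ 0.1299 -0.0737 -0.4436] 0.38219515997763126 33.25097891805392
```

View pics/w5.png

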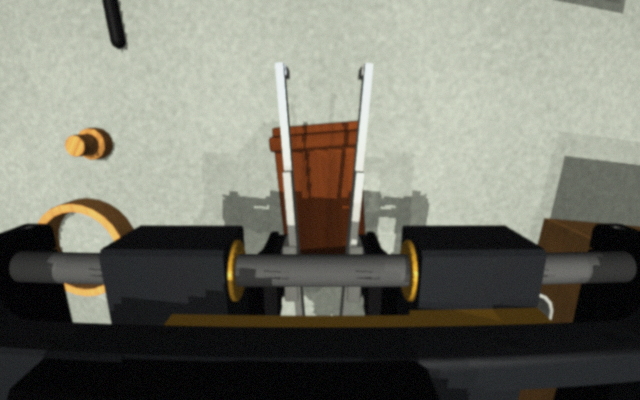

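Emit:
send_rows([
  [-0.07,-0.5,-0.5,0,0,0,0.24],
  [-0.14,-1,-0.5,0,0,0,0.24],
  [-0.15,-1,0,0,0,0,0.24],
  [-0.15,-1,0,0,0,0,0.24],
  [-0.15,-1,0,0,0,0,0.24],
  [-0.15,-1,0,0,0,0,0.24],
  [-0.15,-1,0,0,0,0,0.24],
  [-0.15,-1,0,0,0,0,0.24],
  [-0.15,-1,0,0,0,0,0.24],
  [-0.15,-1,0,0,0,0,0.24],
  [-0.15,-1,0,0,0,0,0.24],
  [-0.15,-1,0,0,0,0,0.24],
])

```text
time_s: 9.68
position: [0.4652, 0.0773, 0.1673]
tcp_rot: [[0.996, 0.089, -0.001], [0.089, -0.996, 0.0], [-0.001, -0.0, -1.0]]
force: [0.5, 0.6, -1.5]
opening: 0.38
```

Emit:
send_rows([
  [-0.15,-1,0,0,0,0,0.24],
  [-0.15,-1,0,0,0,0,0.24],
  [-0.15,-1,0,0,0,0,0.24],
  [-0.15,-1,0,0,0,0,0.24],
  [-0.15,-1,0,0,0,0,0.24],
  [-0.15,-0.7,0,0,0,0,0.24],
  [0,0,0,0,0,-0.5,0.24],
  [0,0,0,0,0,-0.5,0.24],
  [0,0,0,0,0,0,0.24],
  [0,0,0,0,0,0,0.24],
])

```text
time_s: 10.92
position: [0.431, 0.2156, 0.1674]
tcp_rot: [[0.966, 0.259, -0.001], [0.259, -0.966, -0.0], [-0.001, -0.0, -1.0]]
force: [-0.2, 0.0, -1.3]
opening: 0.38
```

```bash
cat > look.py <<'E'
from h import *
import sys
np.set_printoptions(precision=4,suppress=True)
d=snap('wrist',sys.argv[1]); s=d['state'];print(s['time_s'],s['position'],s['tcp_rot'],s['force'],s['opening']*87)
for n in ['pin_a','tip_l']:
    for r in models.landmark_of('wrist',n)[:3]: print(n,r['confidence'],r['point'],onz(d,r['point'],.048 if n=='pin_a' else s['position'][2]))
im=cv2.resize(d['img'][0:200,200:450],None,fx=3,fy=3,interpolation=cv2.INTER_CUBIC);cv2.imwrite('pics/z'+sys.argv[1],im[:,:,::-1])
E
python3 look.py g1.png
```

```text
10.925 [0.431  0.2156 0.1674] [[ 0.9659  0.2589 -0.0006]
 [ 0.2589 -0.9659 -0.0001]
 [-0.0006 -0.0001 -1.    ]] [-0.1628  0.0455 -1.3215] 33.06328262671492
pin_a 0.8 [303.2, 45.1] [[0.5432 0.2615 0.048 ]]
pin_a 0.57 [345.0, 42.1] [[0.5536 0.2312 0.048 ]]
tip_l 0.95 [281.3, 73.2] [[0.5081 0.256  0.1674]]
tip_l 0.69 [361.3, 68.5] [[0.5194 0.2218 0.1674]]
tip_l 0.25 [342.5, 45.4] [[0.5266 0.2326 0.1674]]
```

View pics/g1.png

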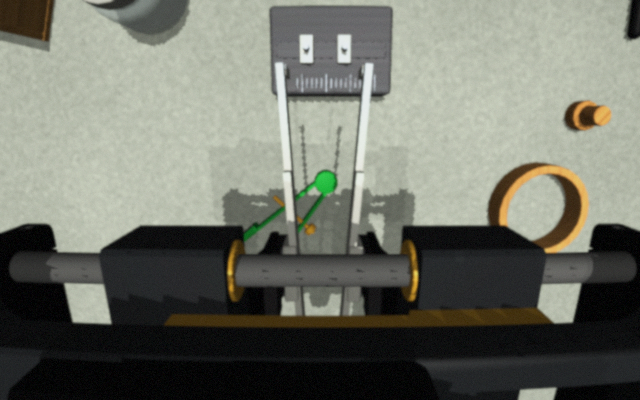

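View pics/zg1.png

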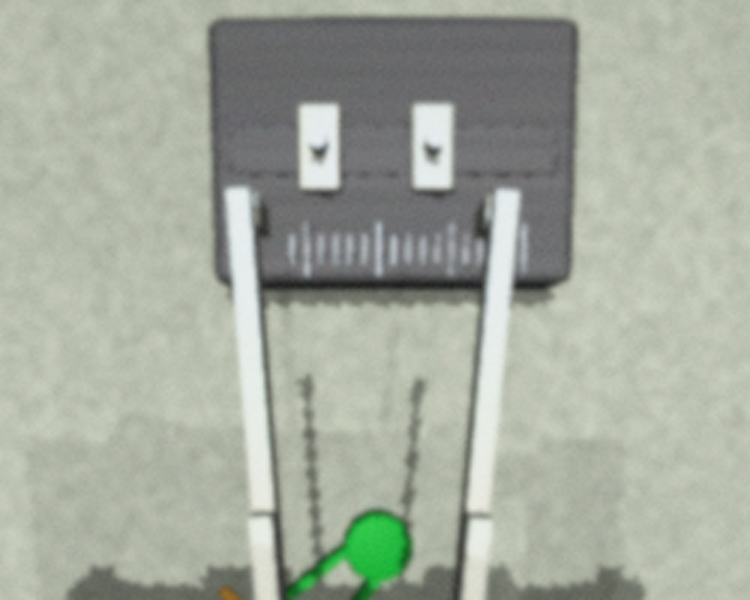

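Run:
```python
from h import *
np.set_printoptions(precision=4,suppress=True)
d=snap('wrist'); s=d['state'];print(s['time_s'],s['position'],s['opening']*87)
R=np.array(s['tcp_rot']);p0=np.array(s['position'])
z=lambda a:[(200+(x+.5)/3-.5,(y+.5)/3-.5) for x,y in a]
f=lambda px,zz:(onz(d,z(px),zz)-p0)@R
print('arm ends',f([(238,189),(508,189)],p0[2]+.0265))
print('feet L corners z.036',f([(299,190),(340,190),(412,190),(455,190)],.036))
print('pin top via landmark', (onz(d,[(303.2,45.1),(345,42.1)],.048)-p0)@R)
print('block front/back z.03',f([(222,280),(570,280),(212,20),(577,20)],.03))
im=cv2.resize(d['img'][20:80,290:360],None,fx=9,fy=9,interpolation=cv2.INTER_CUBIC);cv2.imwrite('pics/g1zz.png',im[:,:,::-1])
```

```text
11.075 [0.4316 0.2153 0.1675] 33.10427169949598
arm ends [[ 0.0855 -0.0168 -0.0265]
 [ 0.0855  0.0169 -0.0265]]
feet L corners z.036 [[ 0.109  -0.0192  0.1315]
 [ 0.1089 -0.0082  0.1315]
 [ 0.1089  0.0112  0.1315]
 [ 0.109   0.0228  0.1315]]
pin top via landmark [[ 0.1203 -0.0153  0.1195]
 [ 0.1225  0.0167  0.1195]]
block front/back z.03 [[ 0.086  -0.0414  0.1375]
 [ 0.0861  0.0558  0.1375]
 [ 0.1538 -0.0424  0.1375]
 [ 0.154   0.0554  0.1375]]
```

View pics/g1zz.png

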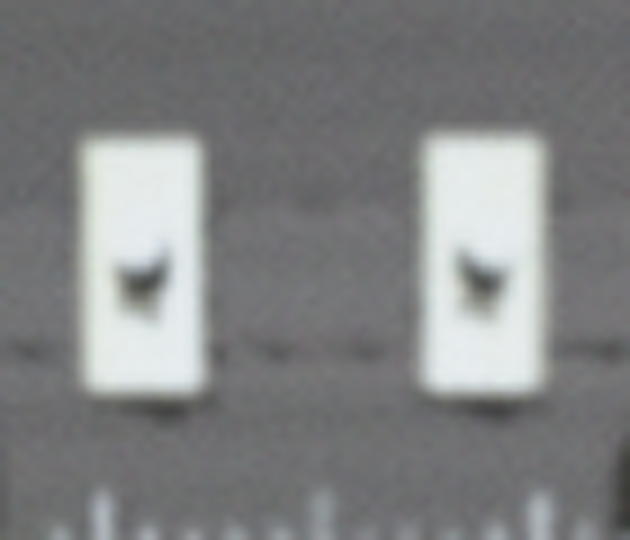

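Emit:
send_rows([
  [0.5,0.07,0,0,0,0,0.26],
  [0.5,0,0.5,0,0,0,0.278],
  [0.46,0,1,0,0,0,0.278],
  [0,0,1,0,0,0,0.278],
  [0,0,0.7,0,0,0,0.278],
  [0,0,0.5,0,0,0,0.278],
  [0,0,0,0,0,0,0.278],
  [0,0,0,0,0,0,0.278],
  [0,0,0,0,0,0,0.278],
])

```text
time_s: 12.25
position: [0.4681, 0.2232, 0.0758]
tcp_rot: [[0.966, 0.259, 0.002], [0.259, -0.966, 0.0], [0.002, 0.0, -1.0]]
force: [-0.2, 0.0, -0.6]
opening: 0.366
```

```bash
python3 look.py g2.png
python3 - <<'E'
from h import *
for c in ['top','scene']:
    d=snap(c,c+'2.png')
d=snap('scene')
im=cv2.resize(d['img'][140:230,340:450],None,fx=7,fy=6.6,interpolation=cv2.INTER_CUBIC);cv2.imwrite('pics/s2z.png',im[:,:,::-1])
E
```

```text
12.25 [0.4681 0.2232 0.0758] [[ 0.9657  0.2595  0.0017]
 [ 0.2595 -0.9657  0.0004]
 [ 0.0017  0.     -1.    ]] [-0.2405  0.0128 -0.6061] 31.816731825391777
pin_a 0.84 [292.6, 85.9] [[0.543  0.2603 0.048 ]]
pin_a 0.68 [350.2, 83.9] [[0.5519 0.2311 0.048 ]]
tip_l 0.87 [356.1, 69.4] [[0.5555 0.2316 0.0758]]
tip_l 0.62 [289.1, 70.0] [[0.5474 0.2606 0.0758]]
```

View pics/zg2.png

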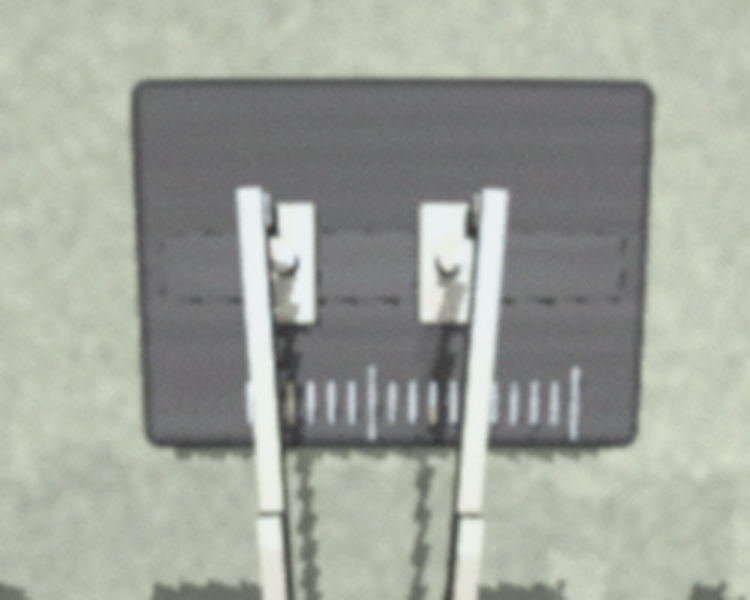

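View pics/s2z.png

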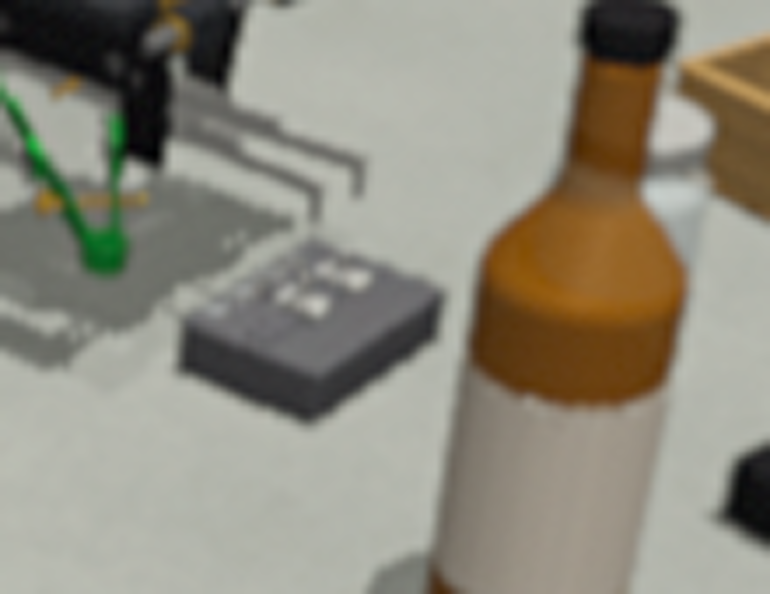

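View pics/top2.png

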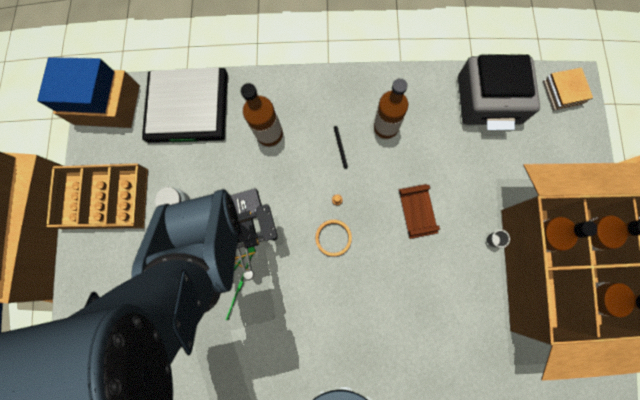

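Run:
```python
from h import *
np.set_printoptions(precision=4,suppress=True)
d=snap('wrist'); s=d['state'];print(s['time_s'],s['position'],s['opening']*87)
R=np.array(s['tcp_rot']);p0=np.array(s['position'])
z=lambda a:[(200+(x+.5)/3-.5,(y+.5)/3-.5) for x,y in a]
f=lambda px,zz:(onz(d,z(px),zz)-p0)@R
print('arm ends',f([(252,189),(494,189)],p0[2]+.0265))
print('feet front z.036',f([(276,324),(316,324),(419,324),(466,324)],.036), 'inner back',f([(316,202),(419,202)],.036))
print('pins',(onz(d,[(292.6,85.9),(350.2,83.9)],.048)-p0)@R)
print('block z.03',f([(148,443),(636,443),(134,82),(652,82)],.03))
pts=[p0+R@[.0835,y,zz] for y in(-.0155,.0155) for zz in (-.0005,-.0265)]
im=cv2.resize(d['img'][50:120,275:370],None,fx=8,fy=8,interpolation=cv2.INTER_CUBIC)
for p in proj(d,pts): cv2.circle(im,(int((p[0]-275+.5)*8),int((p[1]-50+.5)*8)),4,(0,255,0),1)
cv2.imwrite('pics/g2zz.png',im[:,:,::-1])
```

```text
12.55 [0.4676 0.2231 0.0754] 31.71928032618557
arm ends [[ 0.0855 -0.0151 -0.0264]
 [ 0.0855  0.0151 -0.0264]]
feet front z.036 [[ 0.071  -0.018   0.0394]
 [ 0.071  -0.0104  0.0394]
 [ 0.071   0.009   0.0394]
 [ 0.071   0.018   0.0394]] inner back [[ 0.093  -0.0102  0.0394]
 [ 0.093   0.0088  0.0394]]
pins [[ 0.0818 -0.0163  0.0274]
 [ 0.0829  0.0141  0.0274]]
block z.03 [[ 0.0482 -0.0446  0.0454]
 [ 0.0482  0.0531  0.0454]
 [ 0.1158 -0.0445  0.0454]
 [ 0.116   0.0528  0.0454]]
```

View pics/g2zz.png

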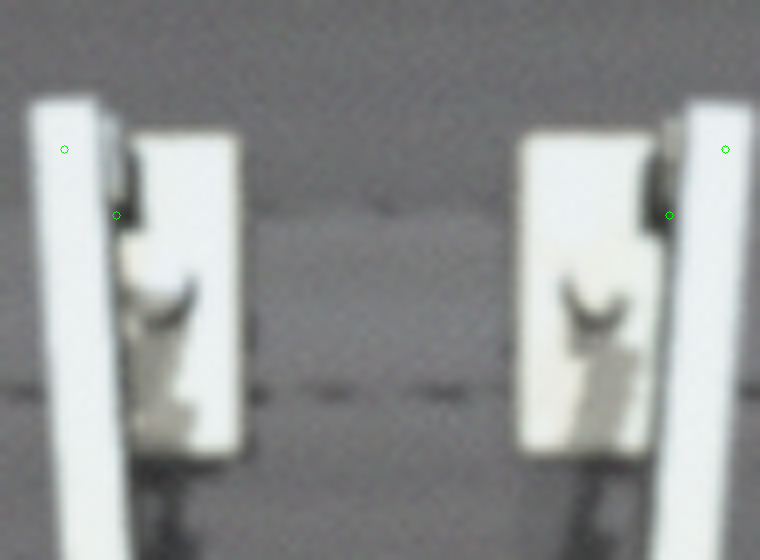

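Emit:
send_rows([
  [-0.06,-0.04,0,0,0,0,0.278],
  [0,0,0.3,0,0,0,0.278],
  [0,0,0.3,0,0,0,0.278],
  [0,0,0.14,0,0,0,0.278],
  [0,0,0,0,0,0,0.278],
  [0,0,0,0,0,0,0.278],
  [0,0,0,0,0,0,0.278],
])

```text
time_s: 13.48
position: [0.466, 0.2236, 0.0567]
tcp_rot: [[0.966, 0.259, 0.0], [0.259, -0.966, 0.0], [0.0, 0.0, -1.0]]
force: [0.8, 0.3, -1.7]
opening: 0.362
```

Run:
```python
from h import *
np.set_printoptions(precision=4,suppress=True)
d=snap('wrist'); s=d['state'];print(s['time_s'],s['position'],s['opening']*87,s['force'],s['qvel'])
print([ (r['confidence'],r['point']) for r in models.landmark_of('wrist','pin_a')],[ (r['confidence'],r['point']) for r in models.landmark_of('wrist','tip_l')])
R=np.array(s['tcp_rot']);p0=np.array(s['position'])
pts=[p0+R@[.0835,y,zz] for y in(-.0155,.0155) for zz in (-.0005,-.0265)]
im=cv2.resize(d['img'][50:120,275:370],None,fx=8,fy=8,interpolation=cv2.INTER_CUBIC)
for p in proj(d,pts): cv2.circle(im,(int((p[0]-275+.5)*8),int((p[1]-50+.5)*8)),4,(0,255,0),1)
cv2.imwrite('pics/g3zz.png',im[:,:,::-1])
d2=snap('scene')
print([ (r['confidence'],r['point']) for r in models.landmark_of('scene','pin_a')],[ (r['confidence'],r['point']) for r in models.landmark_of('scene','tip_l')])
im=cv2.resize(d2['img'][155:205,350:420],None,fx=11,fy=11,interpolation=cv2.INTER_CUBIC)
pts2=[p0+R@[.0835,y,-.0005] for y in(-.0155,.0155)]
pr=proj(d2,pts2);print(pr)
for p in pr: cv2.circle(im,(int((p[0]-350+.5)*11),int((p[1]-155+.5)*11)),4,(0,255,0),1)
cv2.imwrite('pics/s3z.png',im[:,:,::-1])
```

```text
13.475 [0.466  0.2236 0.0567] 31.483563149269244 [ 0.8052  0.3163 -1.6868] [-0.0328 -0.0941  0.0553  0.0427  0.0558  0.0608]
[(0.94, [292.9, 74.3]), (0.94, [354.4, 75.0])] [(0.64, [286.9, 71.2]), (0.6, [357.0, 71.7])]
[(0.7, [387.4, 174.5]), (0.6, [381.5, 182.5]), (0.44, [385.3, 178.5]), (0.32, [361.1, 161.9])] [(0.69, [389.5, 172.5]), (0.64, [384.3, 177.0])]
[[388.7738 173.5153]
 [382.8282 177.4313]]
```

View pics/g3zz.png

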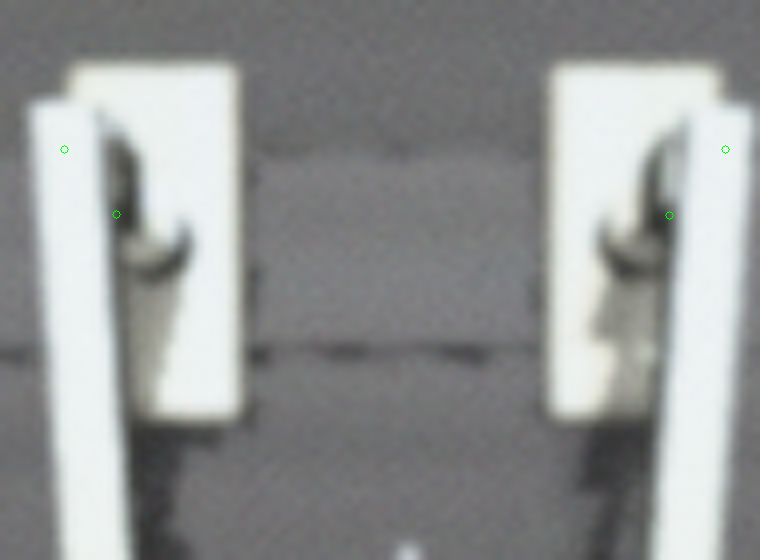

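View pics/s3z.png

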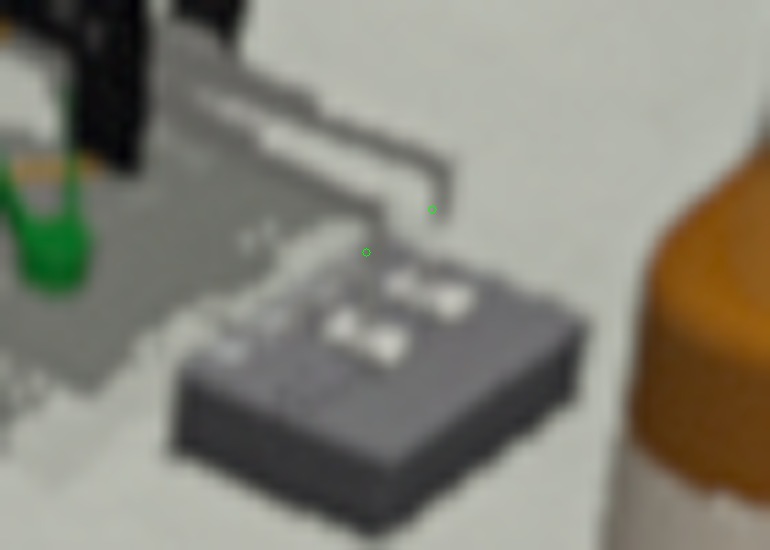

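Run:
```python
from h import *
np.set_printoptions(precision=4,suppress=True)
d=snap('wrist'); s=d['state'];print(s['time_s'],s['position'],s['opening']*87,s['force'])
R=np.array(s['tcp_rot']);p0=np.array(s['position'])
z=lambda a:[(275+(x+.5)/8-.5,50+(y+.5)/8-.5) for x,y in a]
f=lambda px,zz:(onz(d,z(px),zz)-p0)@R
fe=f([(243,62),(243,420),(548,62),(548,420)],.036);print(fe)
print('arm',f([(65,100),(721,102)],p0[2]+.0265))
c=fe.mean(0); half=(fe[2:,1].mean()-fe[:2,1].mean())/2+.0055
print('pins tool',c[0],c[1]-half,c[1]+half)
W=lambda x,y,zz:np.r_[(p0+R@[x,y,0])[:2],zz]
tips=[p0+R@[.0835,y,-.0005] for y in(-.0155,.0155)]
for cam,box,k in [('wrist',(275,50,370,120),8),('scene',(350,155,420,205),11)]:
    dd=d if cam=='wrist' else snap(cam)
    im=cv2.resize(dd['img'][box[1]:box[3],box[0]:box[2]],None,fx=k,fy=k,interpolation=cv2.INTER_CUBIC)
    def pl(P,closed,col):
        q=((proj(dd,P)-[box[0],box[1]]+.5)*k).astype(np.int32).reshape(-1,1,2)
        cv2.polylines(im,[q],closed,col,1)
    for sgn in(-1,1):
        y=c[1]+sgn*half;x=c[0]
        pl([W(x+a,y+b,.036) for a,b in((.011,.0055),(.011,-.0055),(-.011,-.0055),(-.011,.0055))],True,(255,0,0))
        pl([W(x+.0025*np.cos(t),y+.0025*np.sin(t),.048) for t in np.linspace(0,6.28,16)],True,(255,255,0))
        pl([W(x,y,.036),W(x,y,.048)],False,(255,255,0))
        pl([W(.0835+a,sgn*.0155+b,p0[2]+.0005) for a,b in((.002,.002),(.002,-.002),(-.002,-.002),(-.002,.002))],True,(0,255,0))
        pl([W(c[0]+a,sgn*.0155,p0[2]+.0195) for a in(.084,0)],False,(0,255,255)) if 0 else None
    cv2.imwrite(f'pics/ov_{cam}.png',im[:,:,::-1])
```

```text
13.775 [0.4659 0.2236 0.0567] 31.572713410647506 [ 0.1294 -1.1469 -1.4339]
[[ 0.0951 -0.0093  0.0207]
 [ 0.0732 -0.0095  0.0207]
 [ 0.0951  0.0098  0.0207]
 [ 0.0732  0.0101  0.0207]]
arm [[ 0.0857 -0.0154 -0.0265]
 [ 0.0856  0.0153 -0.0265]]
pins tool 0.08416654423171983 -0.014932469907177367 0.01542794718266438
```

View pics/ov_wrist.png

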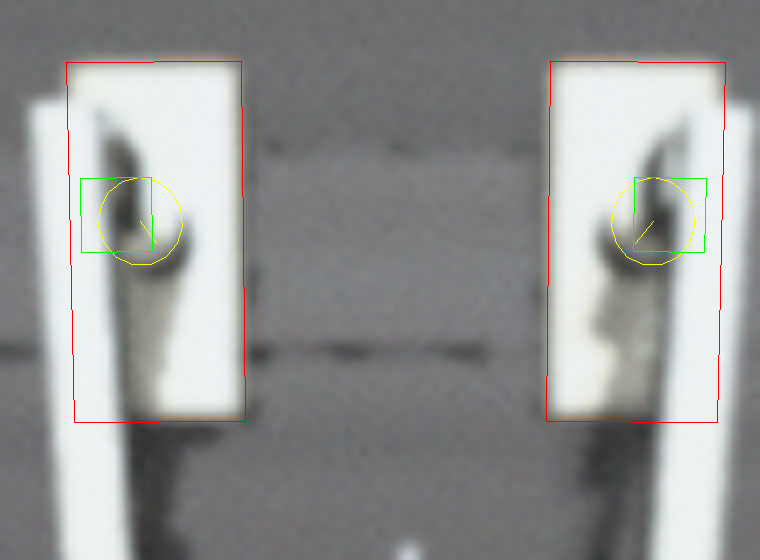

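View pics/ov_scene.png

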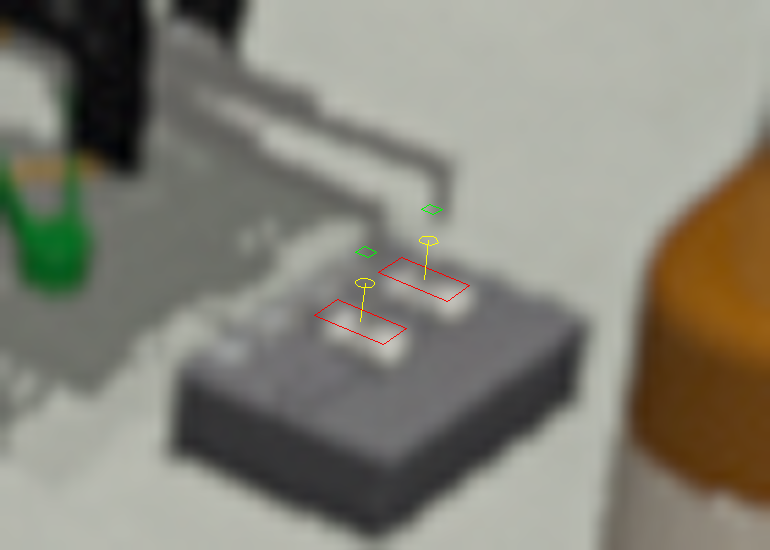

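Emit:
send_rows([
  [0,0,0,0,0,0,0.288],
  [0,0,0,0,0,0,0.288],
  [0,0,0,0,0,0,0.288],
  [0,0,0,0,0,0,0.288],
  [0,0,0,0,0,0,0.288],
  [0,0,0,0,0,0,0.288],
  [0,0,0,0,0,0,0.288],
  [0,0,0,0,0,0,0.288],
])

```text
time_s: 14.88
position: [0.4658, 0.2236, 0.0566]
tcp_rot: [[0.966, 0.259, 0.0], [0.259, -0.966, 0.0], [0.0, -0.0, -1.0]]
force: [0.1, 0.0, -1.6]
opening: 0.359
```

Run:
```python
from h import *
d=snap('wrist'); s=d['state'];print(s['time_s'],s['position'],s['opening']*87,s['force'],s['qvel'])
im=cv2.resize(d['img'][50:120,275:370],None,fx=8,fy=8,interpolation=cv2.INTER_CUBIC)
cv2.imwrite('pics/g4zz.png',im[:,:,::-1])
d=snap('scene');im=cv2.resize(d['img'][155:205,350:420],None,fx=11,fy=11,interpolation=cv2.INTER_CUBIC)
cv2.imwrite('pics/s4z.png',im[:,:,::-1])
print(status.read_state()['opening']*87)
```

```text
14.875 [0.46577293 0.22362116 0.05655257] 31.231497489001253 [ 0.1461606   0.03078678 -1.60334126] [ 0.07746776 -0.03352317  0.05058315  0.0871714  -0.00767568 -0.06766668]
31.474712095437884
```

View pics/g4zz.png

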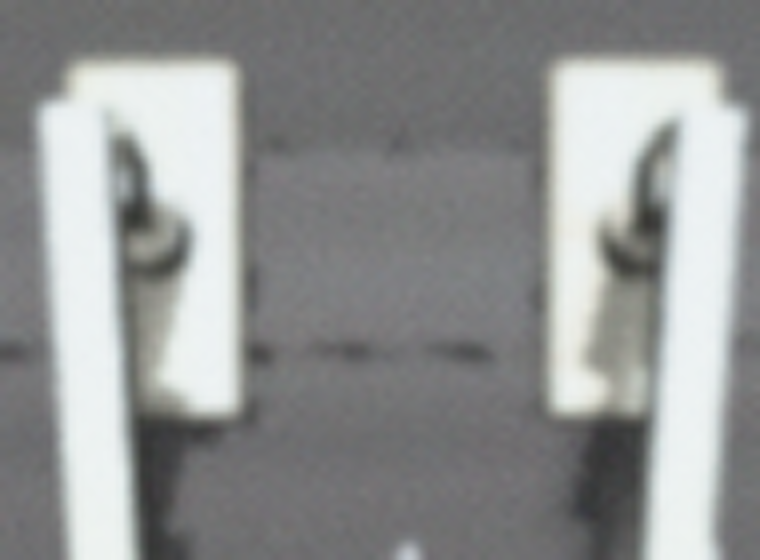

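View pics/s4z.png

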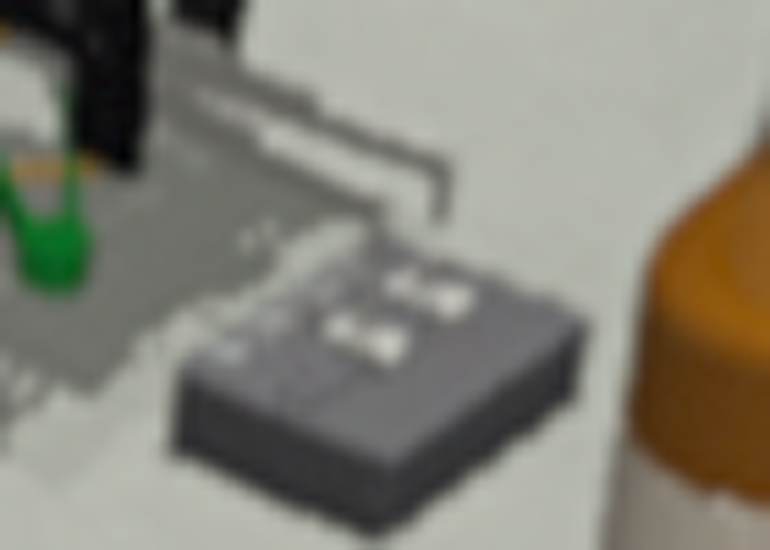

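Run:
```python
from h import *
s=status.read_state();print(s['time_s'],s['opening']*87)
print(bot.hand_in())
```

```text
14.975 31.474712095437884
the job is handed in; nothing more can be done
None
```

I lifted the steel tweezers off the rest, carried them to the neck gauge and squeezed them to its pin gap. I handed the job in at about 15 s, with the arm still holding them over the pins. The hand-in gives no verdict, so whether it passed is not known.

**Last checks before handing in:**
- **Gap:** the wrist view puts the pins about 30.4 mm apart. The finger opening was 31.2–31.5 mm, which makes the tip gap about 30.5–31 mm.
- **Tip position:** by my estimate each tip is within about 1–1.5 mm horizontally of its pin.
- **Tip height:** the tip ends are about 9 mm above the pin tops, give or take 3 mm. This comes from the tool height, and the scene camera agreed.
- **Stillness and contact:** joint speeds were below 0.1 degrees/s. The downward force was about 1.6 N, against about 1.3 N in free air, so there was no sign of touching the gauge.
- **Bystanders:** I saw nothing on the counter moved. I did not check that in a full picture after the last descent.

**Readings that disagreed:**
- The scene camera's overlay sat about 1.3 pixels off the wrist camera's.
- The network's pin points in the scene view were inconsistent, so I relied on the pin feet seen in the wrist view.
- The visible tip corners suggested the tips were about 0.7 mm further out per side than computed. I tightened the grip slightly for that.

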